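Pack up and screw down the raised foot of a bench grinder, then lock it

ROBOT

A 7-joint arm with a two-finger parallel gripper is mounted at the origin on a cart in front of the work surface, level with it; the furniture and walls round the work are solid. World frame = base frame: x ahead of the robot, y to its left, z up, the work surface at z = 0. Lengths are in m, angles in rad, forces in N, time in s.
With the tool pointing down it reaches from about 0.35 to 0.9 m from the base axis. Payload 8.1 kg.
Tool frame: the origin (TCP) lies at the very end of the fingers, on their centre line; the grasp point (between the pads) lies 19 mm behind it; z points along the fingers, y is the line along which they close (so a half turn about z gives the same grasp; the last joint's range is limited). The gripper opens to 92 mm and grips with 3 to 60 N. Pads are 19 mm wide; open, the fingers measure 130 mm over their backs; the gripper's body (75 mm by 190 mm) begins 47 mm behind the grasp point.
Start: joints at [-1.25, 0.434, 0.025, 1.573, -0.012, 1.134, -0.075], TCP at [0.257, 0.57, 0.227] pointing down, gripper open.
Joint ranges: [-2.62, 2.62], [-0.44, 2.09], [-1.27, 1.32], [0.08, 2.57], [-1.32, 4.46], [0.12, 2], [-2.74, 2.74]. Speed limits (rad/s): [2.22, 2.22, 3.01, 3.01, 3.14, 3.14, 3.14].

INTERFACE

Orientations are given as a rotation vector (axis times angle).
In Python, from bench import env, imaging, spotter gives the robot as it stands. The module is installed in compiled form; this text tells all that it offers.
- The arm moves only by the tool send_rows, never from a script. Its argument "series" is a list that holds one entry, the list of rows, each a list of 7 numbers: the shift along the tool's x, y, z scaled (see below), then the turn, a rotation vector about the tool's x, y, z scaled (see below), then the opening, from 0 (shut) to 1 (fully open). A call has 1 to 20 rows; each row is the pose to reach, as a shift and turn from the pose commanded when the call began, along the tool's axes at that moment; what a row does not reach only later rows make up. The controller multiplies each number of a shift by 0.1 m and each number of a turn by 90 degrees. A row lasts 1/10 s, in which the tool goes at most 50 mm and 8.59 degrees, less where a joint would pass 70% of its speed; a pose out of reach is approached as far as the arm can. A call with a number of a shift or a turn outside -1 to 1 is refused whole. A call with a gripper value outside its range is refused whole. The fingers move at their own pace and stop on an object; "force" is the grip in N (left out, the last holds). Time passes only in rows, so rows that repeat a pose let the fingers close. It gives the time, the measured TCP pose, the force, the opening and the grip force at its end, in the units of the state.
- env.get_obs(): the state, without advancing time (a new reading comes with each control period).
- imaging.get_image(name): name is "side" or "top"; returns the picture (480x640x3 uint8, red, green, blue); there is no depth.
- imaging.camera_params(name): a dict with "mtx" (3x3 intrinsics, pixels), "position" and "rotation" of the camera in the world. Camera axes: x right, y down, z forward; pixel columns grow to the right and rows downward; lengths in m; the calibration is good to about 2 mm. A picture is of the moment at which its call begins. camera_params takes no time and is no camera call.
- env.job_done(): hands the job in; it is judged then, once.
Trained networks look in the newest picture that a camera, given by its name, has taken for a name from the list of things; names that differ only in an ending like _2 or _b are one class to them, and where a whole thing is asked for, a point or a joint stands for the part that bears it (a point fixed in the world has none). Each returns a list of dicts, best first, with "conf" (0 to 1); they miss things now and then, are a little off and sometimes report something else, mostly with a low value. They report only what shows in the picture. A call takes as long as a camera call.
- spotter.masks_of(camera, query): "region" (480x640 bool, what is visible of it) and "box" ([left, top, right, bottom] in pixels, round what is visible of it).
- spotter.tip_of(camera, query): "xy" ([column, row] in pixels: a listed point, or the origin of a listed thing).
The state is a dict: "clock": time; "joint_pos": joint angles; "qvel": joint speeds; "effort": joint torques, N m; "eef_pos": TCP position; "tool_rot": TCP orientation; "ft_force": force on the tool from outside, world axes, zero at the start; "ft_torque": the same for the moment, N m; "width": finger opening in m; "grip_force": force on a finger pad.
Only numpy, scipy, OpenCV 4.12 (cv2) and the standard library are available. Lean on these libraries where they do the work, as an engineer would, in place of code of your own. Each camera call takes 0.05 s, during which the arm holds its last target. There are 200 camera calls.

TASK

The bench grinder's left front foot hangs in the air. Find the packing plate that is the twin of the one under its right front foot, lay it flat under the raised foot so that the whole rubber face is over it, and turn the foot's black knob clockwise until the rubber just presses on the plate without being squashed. Then swing the foot's lock lever clockwise to its stop, and leave the thick packing block and the hex key where they lie.

Things in the scene. Friction and masses are not known exactly. Their poses are not given: they have to be found in the camera images.
- plate: Matching packing plate: bare-metal bar 140 x 46 x 14 mm (x, y, z) with two dark bolt holes 45 mm either side of its middle, 0.3 kg, loose, flat; twin of the plate under the grinder's right front foot. Origin at the centre of its underside, x along its length. Either end may go under the foot. Starts at the table's right front corner or at the left past the vice, between tool piles 20 mm high.
- thick_block: A wrong packing piece, to be left alone where it starts (the place the plate does not have): metal block 120 x 46 x 30 mm with one hole in its middle, too thick to go under the foot; loose. Origin at the centre of its underside, x along its length.
- hex_key: A dark bent hex key, 40 x 96 x 8 mm, lying in front of the grinder between its two front feet; loose, to be left alone. Origin at the centre of its underside.
- grinder: Bench grinder, 320 x 265 x 260 mm, fixed, front to its -x (to the robot), y to the left. Origin on the table under its middle. Front foot axes upright at (-160, +100) mm (left, raised) and (-160, -100) mm (right, down on its plate, locked: a model for the left). Ears of the base at 34 to 60 mm height, 44 mm wide, with a 54 mm round boss up to 74 mm; tool rests and shields 95 mm behind the feet.
- foot_face (a point): Centre of the flat rubber underside (38 mm across) of the raised foot; at the start 18.5 to 21 mm above the table, so 4.5 to 7 mm over a 14 mm plate. Sinks 1.91 mm per rad of the knob, does not turn. After touching, the rubber gives: 4 N more per mm of spindle travel, while this point stays put. 0.5 to 12 N is right, over 20 N ruins it.
- sole: The rubber sole of the raised foot itself: disc 38 mm across and 8 mm thick in a steel cup; its origin is the centre of its upper side, 8 mm above foot_face.
- knob_grip (a point): Centre of the black fluted knob (52 mm across, 28 mm high) at the top of the raised foot's spindle, on the foot's axis, about 126 mm above the table at the start. The knob goes down with the spindle as it turns. Grasp it across from above; it may be turned in several grasps.
- knob (a joint): Angle of that knob, rad, growing clockwise seen from above, which sends the foot down 12 mm a turn. Rubber face height = 24 mm - 1.91 mm x angle while it hangs free, so it meets a 14 mm plate at 5.24; 0 and 7.33 are the thread's ends. Starts at 1.6 to 2.8. Friction 0.08 N m; stays where left.
- lever_grip (a point): Middle of the upright black handle (22 mm across, from 86 to 128 mm above the table) at the end of the lock lever, 110 mm above the table. The lever is an arm 12 mm thick, 81 mm above the table, on a lock nut below the knob; it swings level about the foot's axis, the handle 90 mm from that axis.
- lever (a joint): Angle of the lock lever, rad, growing clockwise seen from above. At 0 the arm points 125 degrees to the left of the grinder's +x (left and toward the robot); at 0.95 it is home on its stop (locked, 70 degrees left of +x, like the lever of the other foot). Starts loose, 0 to 0.2. Friction 0.15 N m; stays where left.

How it is judged:
On the way, in this order (a step that is already met when the one before it is completed fails the run):
1. the matching plate lies flat and released under the raised foot (x of foot_face in the frame of plate between -0.053 and 0.053 m and y of foot_face in the frame of plate between -0.01 and 0.01 m and height (world z) of plate below 0.004 m and angle between plate's own z axis and vertical below 0.06 rad and contact force between the fingers and plate below 0.2 N), for 0.2 s.
2. the foot is screwed down until its rubber presses on the plate (contact force between sole and plate between 0.5 and 12 N), for 0.2 s.
3. the lock lever is swung home (value of joint lever above 0.82 rad), for 0.2 s.
At the end, for the whole second after the job is handed in: The matching plate lies flat and still on the table under the left front foot (rubber face's centre within 10 mm of the plate's long centreline and within 53 mm of its middle along its length), the rubber presses on it with 0.5 to 12 N, and the lock lever is within 0.13 rad of its stop (all of step 1 and all of step 2 and value of joint lever above 0.82 rad and linear speed of plate below 0.01 m/s); the robot touches nothing.
It fails at once if the rubber is squashed (over 20 N on the plate) (contact force between sole and plate above 20 N).
It fails at once if the thick block or the hex key is moved by more than 40 mm (distance of any of thick_block, hex_key from where it was at the start of the episode above 0.04 m).
It also fails if it takes over 72 s, if anything falls off the work surface, if the arm or the gripper's body presses on something with over 40 N, if the wrist force passes 120 N, or if a joint passes its speed limit or range.

## Working session

There is one attempt and no reset: what is moved stays moved. The work goes in short steps, Python scripts to look and compute and a tool call to move; the robot and the scene stay as the last step left them, time stands still between calls to the robot, and variables do not carry over. Pictures are saved under pics/ and viewed, at most 10 in all, crops included, and the job is handed in when it is done.

Besides the shell and the picture viewer there is one more tool, called after "Request:" as name([rows], argument=value, ...), one row to a line, values as JSON. send_rows: Moves the arm, as the interface text tells. Shifts and turns lie within -1 to 1; 1 stands for 0.1 m of shift or 90 degrees of turn. Its arguments: {"type":"object","properties":{"series":{"type":"array"},"force":{"type":"number"}},"required":["series"]}

```bash
mkdir -p pics; cat > h.py <<'E'
import numpy as np, cv2
from bench import env, imaging, spotter
from scipy.spatial.transform import Rotation as R
def cam(n):
    p=imaging.camera_params(n); Rm=np.array(p['rotation'],float)
    if Rm.shape!=(3,3): Rm=R.from_rotvec(Rm).as_matrix()
    return np.array(p['mtx']),np.array(p['position']),Rm
def ray(n,xy):
    K,c,Rm=cam(n); d=Rm@np.linalg.inv(K)@np.array([xy[0],xy[1],1.]); return c,d/np.linalg.norm(d)
def atz(n,xy,z):
    c,d=ray(n,xy); return c+d*(z-c[2])/d[2]
def tri(a,b):
    (c1,d1),(c2,d2)=ray('top',a),ray('side',b)
    A=np.stack([d1,-d2],1); s=np.linalg.lstsq(A,c2-c1,rcond=None)[0]
    p,q=c1+d1*s[0],c2+d2*s[1]; return (p+q)/2,np.linalg.norm(p-q)
def proj(n,P):
    K,c,Rm=cam(n); v=K@(Rm.T@(np.asarray(P)-c)); return v[:2]/v[2]
def snap(n,f):
    im=imaging.get_image(n); cv2.imwrite('pics/'+f,im[:,:,::-1]); return im
E
python3 - <<'E'
from h import *
np.set_printoptions(precision=4,suppress=True)
for n in('top','side'):
    snap(n,n+'1.png'); print(n,*cam(n))
for q in ['plate','thick_block','hex_key','grinder','foot_face','sole','knob_grip','lever_grip']:
    r={}
    for n in('top','side'):
        t=spotter.tip_of(n,q); r[n]=t
        print(q,n,[(np.round(x['xy'],1),round(x['conf'],2)) for x in t[:3]])
    if r['top'] and r['side']: print('  tri',*tri(r['top'][0]['xy'],r['side'][0]['xy']))
o=env.get_obs(); print(o['eef_pos'],o['tool_rot'],o['clock'],o['ft_force'])
E
```

```text
top [[542.0267   0.     319.5108]
 [  0.     542.0267 235.0345]
 [  0.       0.       1.    ]] [0.304  0.0281 1.2827] [[ 0.0353 -0.9767  0.2117]
 [-0.9994 -0.0349  0.0055]
 [ 0.002  -0.2118 -0.9773]]
side [[562.4521   0.     318.9565]
 [  0.     562.4521 240.2279]
 [  0.       0.       1.    ]] [ 0.1998 -1.2989  1.0731] [[ 0.9656 -0.1654  0.2007]
 [-0.259  -0.5412  0.8   ]
 [-0.0238 -0.8245 -0.5654]]
plate top [(array([474.2, 315.9]), 0.82)]
plate side [(array([307.5, 373.5]), 0.67), (array([327. , 275.5]), 0.47)]
  tri [ 0.4013 -0.3365 -0.0076] 4.128082947204661e-05
thick_block top [(array([156.1, 257.4]), 0.66)]
thick_block side [(array([287.7, 210.7]), 0.83)]
  tri [0.5145 0.422  0.0095] 0.0061904084637233086
hex_key top [(array([437.8, 263. ]), 0.66)]
hex_key side [(array([340.7, 336.4]), 0.56)]
  tri [ 0.5189 -0.2481  0.0078] 0.00634104785797177
grinder top [(array([420.4, 197.5]), 0.63)]
grinder side [(array([392.2, 319.5]), 0.72)]
  tri [ 0.6825 -0.2098 -0.0068] 0.008776843268907422
foot_face top []
foot_face side [(array([394.6, 320.5]), 0.35)]
sole top []
sole side []
knob_grip top [(array([395.6, 256.6]), 0.86)]
knob_grip side [(array([325.4, 277.3]), 0.58)]
  tri [ 0.5104 -0.1318  0.123 ] 0.005548636845498524
lever_grip top [(array([361.4, 281.8]), 0.6)]
lever_grip side [(array([301.4, 268.5]), 0.65)]
  tri [ 0.4571 -0.0598  0.1114] 2.5526991644656356e-05
[0.257  0.5697 0.2268] [0.6608 3.0713 0.0001] 0.9 [-0.4724 -0.052  -0.3062]
```

View pics/top1.png

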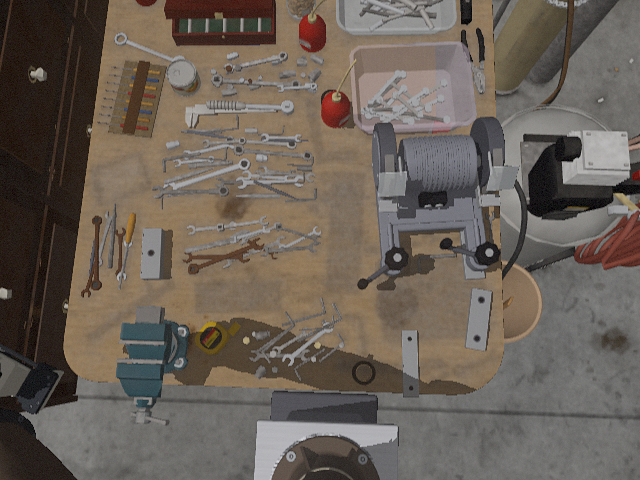

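View pics/side1.png

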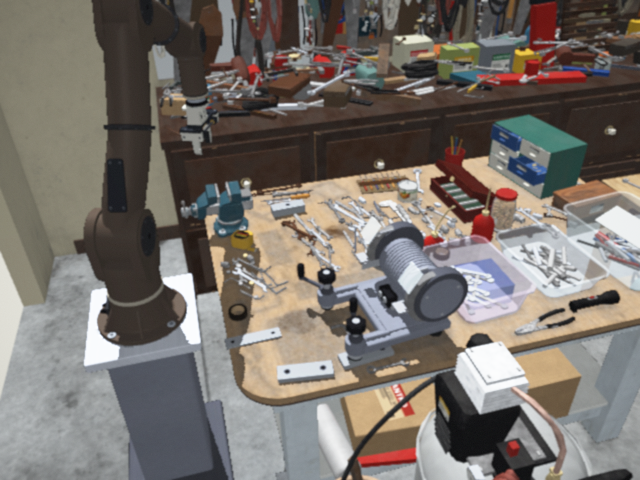

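The top view shows the two-hole plate at about (479,319) and the one-hole thick block at (153,253). The left knob is at (397,257), its lever handle at (362,283) and the right knob at (487,255). The side view shows the plate at (306,372), the left knob at (326,275) and the right knob at (355,325). Next I'll refine these positions using masks.

```bash
python3 - <<'E'
from h import *
np.set_printoptions(precision=4,suppress=True)
I={n:imaging.get_image(n) for n in('top','side')}
def m(n,q):
    return spotter.masks_of(n,q)
C={}
for q in ['plate','hex_key','knob_grip','lever_grip']:
  for n in('top','side'):
    for r in m(n,q)[:2]:
        M=r['region'].astype(np.uint8); ys,xs=np.nonzero(M)
        print(q,n,round(r['conf'],2),np.round(r['box'],0),'cen',xs.mean().round(1),ys.mean().round(1),M.sum())
        if q in('plate','hex_key'):
            c=max(cv2.findContours(M,0,2)[0],key=cv2.contourArea)[:,0]
            z=.014 if q=='plate' else .008
            w=np.array([atz(n,p,z)[:2] for p in c],np.float32)*1000
            rc=cv2.minAreaRect(w); print('   rect mm',np.round(rc[0],1),np.round(rc[1],1),rc[2]); print(cv2.boxPoints(rc).round(0).tolist())
for nm,a,b in [('Lknob',(397,257),(326,275)),('Rknob',(487,255),(355,325))]:
    print(nm,*tri(a,b))
# hi-res crops
t=cv2.resize(I['top'][200:380,330:530],None,fx=4,fy=3.3,interpolation=cv2.INTER_CUBIC)[:600]
t=cv2.resize(I['top'][215:365,340:510],None,fx=4,fy=4,interpolation=cv2.INTER_CUBIC)
cv2.imwrite('pics/topc.png',t[:,:,::-1])
s=cv2.resize(I['side'][250:390,265:465],None,fx=4,fy=4,interpolation=cv2.INTER_CUBIC)
cv2.imwrite('pics/sidec.png',s[:,:,::-1])
E
```

```text
plate top 0.58 [463. 287. 493. 353.] cen 477.7 320.1 1211
   rect mm [ 392.1 -338.3] [ 49.4 139.6] 81.12732696533203
[[319.0, -352.0], [457.0, -374.0], [465.0, -325.0], [327.0, -303.0]]
plate side 0.83 [277. 363. 333. 380.] cen 304.5 371.5 985
   rect mm [ 391.3 -346.5] [ 59.1 142.1] 80.68138885498047
[[316.0, -364.0], [457.0, -387.0], [466.0, -329.0], [326.0, -306.0]]
hex_key top 0.73 [420. 254. 457. 267.] cen 435.2 258.2 82
   rect mm [ 541.1 -273.1] [ 7.3 28.8] 2.0419318675994873
[[537.0, -259.0], [538.0, -288.0], [545.0, -287.0], [544.0, -259.0]]
knob_grip top 0.64 [385. 248. 412. 273.] cen 396.3 259.0 430
knob_grip side 0.82 [317. 270. 334. 285.] cen 326.1 276.3 228
lever_grip side 0.55 [296. 264. 333. 295.] cen 311.5 280.8 248
Lknob [ 0.5099 -0.1338  0.1319] 0.0018967847842306176
Rknob [ 0.5257 -0.3317  0.1205] 0.0028973691307068498
```

View pics/topc.png

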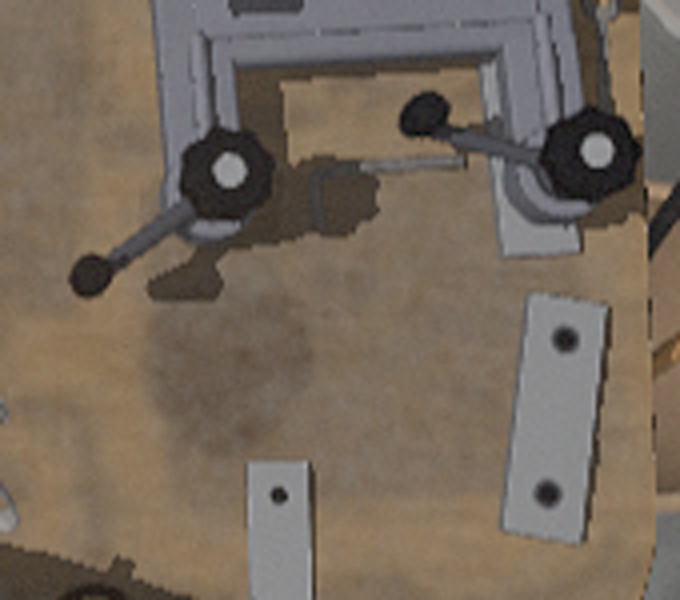

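View pics/sidec.png

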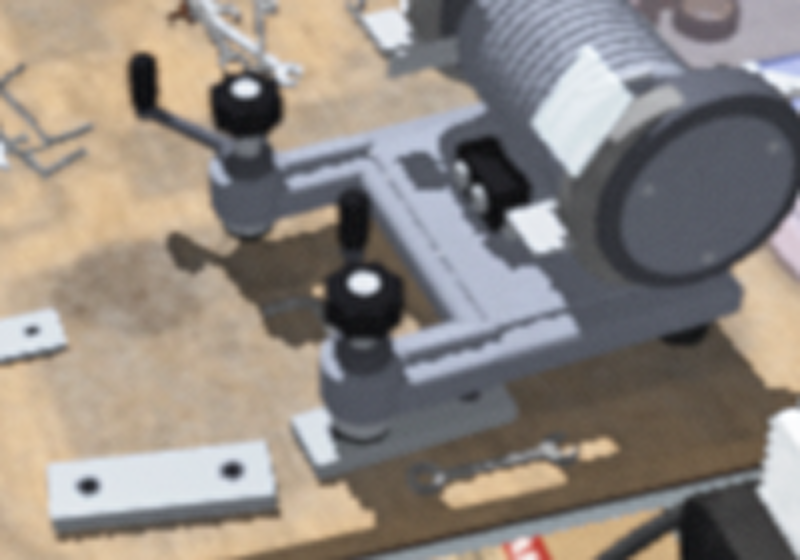

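The crops show the left knob's cap at top px (397.5,257.5) and the right one at (489.5,252.8). The lever arm points to the left front. The plate's holes are at top px (481,300) and (477,338). The hex key is around (419–456, 255–273), and a loose-looking bar ends at (410,330). My plan is to back the left foot up to its thread end first, which gives a known zero and more clearance.

Request:
send_rows([
  [[-0.87, -0.89, -0.4, 0, 0, 0, 1], [-0.87, -0.89, -0.4, 0, 0, 0, 1], [-0.87, -0.89, -0.4, 0, 0, 0, 1]],
], force=20)

```text
clock: 1.7
eef_pos: [0.3015, 0.4499, 0.2677]
tool_rot: [0.664, 3.069, 0.0]
ft_force: [1.3, -1.0, 0.4]
width: 0.0918
grip_force: 0.0
```

Request:
send_rows([
  [[-0.87, -0.89, 0, 0, 0, 0, 1], [-0.87, -0.89, 0, 0, 0, 0, 1], [-0.87, -0.89, 0, 0, 0, 0, 1]],
])

```text
clock: 2.0
eef_pos: [0.344, 0.3316, 0.2671]
tool_rot: [0.667, 3.069, -0.001]
ft_force: [0.3, 0.8, -0.2]
width: 0.0918
grip_force: 0.0
```

Request:
send_rows([
  [[-0.87, -0.89, 0, 0, 0, 0, 1], [-0.87, -0.89, 0, 0, 0, 0, 1], [-0.87, -0.89, 0, 0, 0, 0, 1]],
])

```text
clock: 2.3
eef_pos: [0.3863, 0.2148, 0.267]
tool_rot: [0.667, 3.069, -0.0]
ft_force: [-0.4, 0.2, -0.5]
width: 0.0916
grip_force: 0.0
```

Request:
send_rows([
  [[-0.87, -0.89, 0, 0, 0, 0, 1], [-0.87, -0.89, 0, 0, 0, 0, 1], [-0.87, -0.89, 0, 0, 0, 0, 1]],
])

```text
clock: 2.6
eef_pos: [0.4288, 0.0978, 0.2671]
tool_rot: [0.667, 3.069, -0.0]
ft_force: [0.1, 1.0, -0.2]
width: 0.0918
grip_force: 0.0
```

```bash
cat >> h.py <<'E'
np.set_printoptions(precision=4,suppress=True)
def goal(P,yaw,base=None):
    """shift and turn units from the present pose to TCP at P, pointing down, tool y at yaw deg"""
    o=env.get_obs(); T=R.from_rotvec(o['tool_rot']); y=np.radians(yaw)
    Y=np.array([np.cos(y),np.sin(y),0]); Z=np.array([0,0,-1.]); G=R.from_matrix(np.stack([np.cross(Y,Z),Y,Z],1))
    ax=T.as_matrix()
    print('pos',o['eef_pos'],'yawY',np.degrees(np.arctan2(ax[1,1],ax[0,1])).round(2),'tilt',np.degrees(np.arccos(-ax[2,2])).round(2),'q7',o['joint_pos'][-1],'t',o['clock'],'w',o['width'],'F',o['ft_force'],o['ft_torque'],'grip',o['grip_force'])
    print('shift',T.inv().apply(np.array(P)-o['eef_pos'])/.1,'turn',(T.inv()*G).as_rotvec()/(np.pi/2))
E
python3 - <<'E'
from h import *
print('Lcap',*tri((397.5,257.5),(326.25,272))); print('Rcap',*tri((489.5,252.75),(355.75,320.5)))
f=lambda a:(340+a[0]/4-.4,215+a[1]/4-.4)
for a in [(530,293),(608,305),(584,543),(501,528),(565,340),(547,493)]: print('plate',a,atz('top',f(a),.014))
print('L,R cap at 140:',atz('top',(397.5,257.5),.14),'handle top',atz('top',f((92,270)),.128),'bar',[atz('top',f(a),.004)[:2] for a in[(247,462),(310,462)]],'hex',[atz('top',f(a),.008)[:2] for a in[(313,230),(313,172),(465,160)]])
goal((.51,-.133,.25),-130)
E
```

```text
Lcap [ 0.5089 -0.1337  0.1417] 0.001783734228139478
Rcap [ 0.5276 -0.3325  0.1356] 0.0021304645871621404
plate (530, 293) [ 0.4648 -0.3271  0.014 ]
plate (608, 305) [ 0.4594 -0.3726  0.014 ]
plate (584, 543) [ 0.3223 -0.3545  0.014 ]
plate (501, 528) [ 0.329  -0.3071  0.014 ]
plate (565, 340) [ 0.438  -0.3468  0.014 ]
plate (547, 493) [ 0.3497 -0.334   0.014 ]
L,R cap at 140: [ 0.5083 -0.1338  0.14  ] handle top [ 0.4544 -0.0611  0.128 ] bar [array([ 0.3616, -0.1629]), array([ 0.3629, -0.1995])] hex [array([ 0.4985, -0.201 ]), array([ 0.5334, -0.2011]), array([ 0.5439, -0.2919])]
pos [0.4288 0.0978 0.2671] yawY 65.46 tilt 0.07 q7 0.8335117281549008 t 2.6 w 0.09181422282651389 F [ 0.0754  1.0254 -0.2309] [ 0.0362 -0.0275  0.0115] grip 0.0
shift [-1.6972 -1.7622  0.1734] turn [-0.0011  0.0002 -1.8282]
```

Request:
send_rows([
  [[-0.85, -0.88, 0, 0, 0, 0, 1], [-0.85, -0.88, 0, 0, 0, 0, 1], [-0.85, -0.88, 0, 0, 0, 0, 1]],
])

```text
clock: 2.9
eef_pos: [0.47, -0.0177, 0.2672]
tool_rot: [0.668, 3.068, -0.001]
ft_force: [0.3, 0.3, 0.4]
width: 0.092
grip_force: 0.0
```

Request:
send_rows([
  [[-0.85, -0.88, 0, 0, 0, 0, 1], [-0.85, -0.88, 0, 0, 0, 0, 1], [-0.85, -0.88, 0, 0, 0, 0, 1]],
])

```text
clock: 3.2
eef_pos: [0.5109, -0.1331, 0.2671]
tool_rot: [0.667, 3.068, -0.003]
ft_force: [-0.6, 0.2, -0.1]
width: 0.0918
grip_force: 0.0
```

Request:
send_rows([
  [[0, 0, 0, 0, 0, 0.71, 1], [0, 0, 0, 0, 0, 0.71, 1], [0, 0, 0, 0, 0, 0.71, 1], [0, 0, 0, 0, 0, 0.71, 1], [0, 0, 0, 0, 0, 0.71, 1], [0, 0, 0, 0, 0, 0.71, 1], [0, 0, 0, 0, 0, 0.71, 1], [0, 0, 0, 0, 0, 0.71, 1]],
])

```text
clock: 4.0
eef_pos: [0.5105, -0.1281, 0.2668]
tool_rot: [2.192, 2.25, 0.0]
ft_force: [-0.1, 1.5, -0.6]
width: 0.0914
grip_force: 0.0
```

Request:
send_rows([
  [[0, 0, 0, 0, 0, 0.71, 1], [0, 0, 0, 0, 0, 0.71, 1], [0, 0, 0, 0, 0, 0.71, 1], [0, 0, 0, 0, 0, 0.71, 1], [0, 0, 0, 0, 0, 0.71, 1], [0, 0, 0, 0, 0, 0.71, 1], [0, 0, 0, 0, 0, 0.71, 1], [0, 0, 0, 0, 0, 0.71, 1]],
])

```text
clock: 4.8
eef_pos: [0.5105, -0.1281, 0.2668]
tool_rot: [-3.051, -0.749, -0.0]
ft_force: [0.3, -0.6, 0.5]
width: 0.0921
grip_force: 0.0
```

Request:
send_rows([
  [[0, 0, 0, 0, 0, 0.7, 1], [0, 0, 0, 0, 0, 0.7, 1], [0, 0, 0, 0, 0, 0.7, 1], [0, 0, 0, 0, 0, 0.7, 1], [0, 0, 0, 0, 0, 0.7, 1], [0, 0, 0, 0, 0, 0.7, 1], [0, 0, 0, 0, 0, 0.7, 1], [0, 0, 0, 0, 0, 0.7, 1], [0, 0, 0, 0, 0, 0.7, 1]],
])

```text
clock: 5.7
eef_pos: [0.5105, -0.1281, 0.2667]
tool_rot: [2.995, -0.947, -0.0]
ft_force: [-0.6, -0.2, 0.5]
width: 0.0917
grip_force: 0.0
```

```bash
python3 -c "
from h import *
goal((.509,-.1335,.112),-125)"
```

```text
pos [ 0.5105 -0.1281  0.2667] yawY -125.11 tilt 0.0 q7 -1.5204796831576504 t 5.7 w 0.09173905989817205 F [-0.5973 -0.2066  0.4862] [ 0.0345  0.1594 -0.0636] grip 0.0
shift [0.0191 0.0524 1.5469] turn [ 0.0001  0.     -0.0012]
```

Request:
send_rows([
  [[0.02, 0.05, 0.5, 0, 0, 0, 1], [0.02, 0.05, 1, 0, 0, 0, 1], [0.02, 0.05, 1, 0, 0, 0, 1]],
])

```text
clock: 6.0
eef_pos: [0.5059, -0.1318, 0.1624]
tool_rot: [2.996, -0.944, -0.013]
ft_force: [-1.4, 0.1, 0.7]
width: 0.0917
grip_force: 0.0
```

Request:
send_rows([
  [[0, 0, 0.3, 0, 0, 0, 1], [0, 0, 0.55, 0, 0, 0, 1], [0, 0, 0.55, 0, 0, 0, 1], [0, 0, 0.55, 0, 0, 0, 0.3], [0, 0, 0.55, 0, 0, 0, 0.3], [0, 0, 0.55, 0, 0, 0, 0.3], [0, 0, 0.55, 0, 0, 0, 0.3], [0, 0, 0.55, 0, 0, 0, 0.3]],
])

```text
clock: 6.8
eef_pos: [0.5095, -0.1334, 0.1122]
tool_rot: [-2.995, 0.946, -0.001]
ft_force: [0.0, 0.3, 0.5]
width: 0.0566
grip_force: 0.0
```

```bash
python3 -c "
from h import *
goal((.509,-.1335,.112),-125)"
```

```text
pos [ 0.5095 -0.1334  0.1122] yawY -125.07 tilt 0.05 q7 -1.3359408664113928 t 6.8 w 0.05659482592228337 F [0.0027 0.2612 0.5353] [0.0241 0.1648 0.0094] grip 0.0
shift [-0.0033  0.0032  0.0024] turn [-0.0004 -0.0004 -0.0008]
```

Request:
send_rows([
  [[0, 0, 0, 0, 0, 0, 0.3], [0, 0, 0, 0, 0, 0, 0.3], [0, 0, -0.003, 0, 0, -0.09, 0.3], [0, 0, -0.006, 0, 0, -0.18, 0.3], [0, 0, -0.009, 0, 0, -0.27, 0.3], [0, 0, -0.012, 0, 0, -0.36, 0.3], [0, 0, -0.015, 0, 0, -0.45, 0.3], [0, 0, -0.018, 0, 0, -0.54, 0.3], [0, 0, -0.021, 0, 0, -0.63, 0.3], [0, 0, -0.024, 0, 0, -0.72, 0.3], [0, 0, -0.027, 0, 0, -0.81, 0.3], [0, 0, -0.03, 0, 0, -0.89, 0.3], [0, 0, -0.03, 0, 0, -0.89, 0.3]],
])

```text
clock: 8.1
eef_pos: [0.5087, -0.1347, 0.1148]
tool_rot: [2.901, 1.204, -0.001]
ft_force: [-2.1, -5.8, 0.8]
width: 0.0513
grip_force: 20.0
```

```bash
python3 -c "
from h import *
goal((.509,-.1335,.115),-45)"
```

```text
pos [ 0.5087 -0.1347  0.1148] yawY -44.94 tilt 0.05 q7 -0.2396206118595776 t 8.1 w 0.051325089867139996 F [-2.1054 -5.7729  0.783 ] [-1.2538  0.596   0.0848] grip 19.998460114002228
shift [ 0.0108 -0.0066 -0.0019] turn [0.0003 0.0004 0.0007]
```

Request:
send_rows([
  [[0, 0, 0, 0, 0, 0, 0.75], [0, 0, 0, 0, 0, 0, 0.75], [0, 0, 0, 0, 0, 0.09, 0.75], [0, 0, 0, 0, 0, 0.89, 0.75], [0, 0, 0, 0, 0, 0.89, 0.75], [0, 0, 0, 0, 0, 0.89, 0.75], [0, 0, 0, 0, 0, 0.89, 0.75], [0, 0, 0, 0, 0, 0.89, 0.75], [0, 0, 0, 0, 0, 0.89, 0.75], [0, 0, 0, 0, 0, 0.89, 0.75], [0, 0, 0, 0, 0, 0.89, 0.75], [0, 0, 0, 0, 0, 0.89, 0.75], [0, 0, 0, 0, 0, 0.89, 0.3], [0, 0, 0, 0, 0, 0.89, 0.3], [0, 0, 0, 0, 0, 0.89, 0.3], [0, 0, 0, 0, 0, 0.89, 0.3], [0, 0, 0, 0, 0, 0.89, 0.3]],
])

```text
clock: 9.8
eef_pos: [0.5085, -0.1342, 0.1147]
tool_rot: [2.995, -0.947, -0.001]
ft_force: [-3.0, -4.3, -1.7]
width: 0.0515
grip_force: 20.0
```

Request:
send_rows([
  [[0, 0, -0.003, 0, 0, -0.08, 0.3], [0, 0, -0.004, 0, 0, -0.13, 0.3], [0, 0, -0.004, 0, 0, -0.13, 0.3]],
])

```text
clock: 10.1
eef_pos: [0.5085, -0.1343, 0.1151]
tool_rot: [3.076, -0.634, -0.0]
ft_force: [-3.5, -6.1, -2.1]
width: 0.0515
grip_force: 20.0
```

```bash
python3 -c "
from h import *
goal((.509,-.1335,.115),-45)"
```

```text
pos [ 0.5085 -0.1343  0.1151] yawY -113.3 tilt 0.03 q7 -1.183481911013322 t 10.1 w 0.05147103575023034 F [-3.4559 -6.1057 -2.1109] [-1.0787  0.8311  0.0732] grip 19.99888390302658
shift [ 0.0014 -0.0096  0.0015] turn [ 0.0002  0.0002 -0.7589]
```

Request:
send_rows([
  [[0, 0, -0.002, 0, 0, -0.08, 0.3], [0, 0, -0.005, 0, 0, -0.16, 0.3]],
])

```text
clock: 10.3
eef_pos: [0.5085, -0.1344, 0.1156]
tool_rot: [3.131, -0.242, -0.001]
ft_force: [-4.6, -5.4, -1.8]
width: 0.0518
grip_force: 20.0
```

```bash
python3 -c "
from h import *
goal((.509,-.1335,.115),-45)"
```

```text
pos [ 0.5085 -0.1344  0.1156] yawY -98.83 tilt 0.06 q7 -0.9882093438216931 t 10.3 w 0.05181562790955508 F [-4.6127 -5.3563 -1.8207] [-1.0824  0.9131 -0.1021] grip 19.996501207351685
shift [ 0.0039 -0.01    0.0063] turn [ 0.0004  0.0006 -0.5982]
```

Request:
send_rows([
  [[0, 0, -0.002, 0, 0, -0.08, 0.3], [0, 0, -0.005, 0, 0, -0.16, 0.3]],
])

```text
clock: 10.5
eef_pos: [0.5084, -0.1346, 0.1161]
tool_rot: [3.137, 0.153, -0.001]
ft_force: [-3.0, -6.1, -3.3]
width: 0.0515
grip_force: 20.0
```

```bash
python3 -c "
from h import *
goal((.509,-.1335,.115),-45)"
```

```text
pos [ 0.5084 -0.1346  0.1161] yawY -84.43 tilt 0.06 q7 -0.7923506065974855 t 10.5 w 0.051542381595156936 F [-2.9722 -6.088  -3.2801] [-1.3011  0.8273 -0.1074] grip 19.99632954597473
shift [ 0.0065 -0.0101  0.0112] turn [ 0.0004  0.0006 -0.4381]
```

Request:
send_rows([
  [[0, 0, -0.002, 0, 0, -0.08, 0.3], [0, 0, -0.005, 0, 0, -0.16, 0.3]],
])

```text
clock: 10.7
eef_pos: [0.5085, -0.1347, 0.1165]
tool_rot: [3.094, 0.542, -0.001]
ft_force: [0.2, -5.4, -6.3]
width: 0.0519
grip_force: 20.0
```

```bash
python3 -c "
from h import *
goal((.509,-.1335,.115),-45)"
```

```text
pos [ 0.5085 -0.1347  0.1165] yawY -70.11 tilt 0.05 q7 -0.5953618762998667 t 10.7 w 0.05190118400454863 F [ 0.218  -5.3583 -6.2835] [-1.2002  0.1947 -0.7483] grip 19.994921386241913
shift [ 0.0086 -0.0096  0.0149] turn [ 0.0003  0.0004 -0.279 ]
```

The world z torque jumped to -0.75 N m between tool yaw -84° and -70°, so the knob has reached its upper thread end, about 2.3 rad from where it started. Next I'll release it and fetch the plate.

Request:
send_rows([
  [[0, 0, 0, 0, 0, 0, 1], [0, 0, 0, 0, 0, 0, 1], [0, 0, 0, 0, 0, 0, 1], [0, 0, -0.4, 0, 0, 0, 1], [0, 0, -0.7, 0, 0, 0, 1], [0, 0, -0.7, 0, 0, 0.1, 1], [0, 0, -0.7, 0, 0, 0.31, 1], [0, 0, -0.7, 0, 0, 0.31, 1], [0, 0, -0.7, 0, 0, 0.31, 1], [0, 0, -0.7, 0, 0, 0.31, 1]],
])

```text
clock: 11.7
eef_pos: [0.5093, -0.1331, 0.1865]
tool_rot: [3.134, -0.218, -0.0]
ft_force: [0.7, 0.4, -0.5]
width: 0.092
grip_force: 0.0
```

```bash
python3 -c "
from h import *
goal((.3394,-.3326,.002),-98.1)"
```

```text
pos [ 0.5093 -0.1331  0.1865] yawY -97.97 tilt 0.02 q7 -1.0800114152243345 t 11.7 w 0.09199900274669792 F [ 0.7277  0.3871 -0.5208] [-0.0875  0.174  -0.0362] grip 0.0
shift [-1.4052  2.2112  1.846 ] turn [0.0002 0.0002 0.0014]
```

Request:
send_rows([
  [[-0.47, 0.74, 0, 0, 0, 0, 1], [-0.47, 0.74, 0, 0, 0, 0, 1], [-0.47, 0.74, 0, 0, 0, 0, 1]],
])

```text
clock: 12.0
eef_pos: [0.4486, -0.2042, 0.1871]
tool_rot: [3.133, -0.228, 0.0]
ft_force: [1.1, 0.4, 0.2]
width: 0.0919
grip_force: 0.0
```

Request:
send_rows([
  [[-0.47, 0.74, 0, 0, 0, 0, 1], [-0.47, 0.74, 0, 0, 0, 0, 1], [-0.47, 0.74, 0, 0, 0, 0, 1]],
])

```text
clock: 12.3
eef_pos: [0.3921, -0.2704, 0.1872]
tool_rot: [3.132, -0.228, 0.001]
ft_force: [-0.0, 0.1, -0.1]
width: 0.0915
grip_force: 0.0
```

Request:
send_rows([
  [[-0.47, 0.73, 0.5, 0, 0, 0, 1], [-0.47, 0.73, 0.9, 0, 0, 0, 1], [-0.47, 0.73, 0.9, 0, 0, 0, 1], [-0.47, 0.73, 0.9, 0, 0, 0, 1]],
])

```text
clock: 12.7
eef_pos: [0.3361, -0.3324, 0.0944]
tool_rot: [-3.132, 0.224, 0.006]
ft_force: [0.1, 0.8, 0.5]
width: 0.0918
grip_force: 0.0
```

```bash
python3 -c "
from h import *
snap('top','top2.png')
goal((.3394,-.3326,.002),-98.1)"
```

```text
pos [ 0.3377 -0.3322  0.0958] yawY -98.12 tilt 0.15 q7 -0.47132361275035084 t 12.75 w 0.09162394451808016 F [1.4623 0.28   0.6863] [0.0108 0.119  0.0208] grip 0.0
shift [0.0191 0.0026 0.938 ] turn [-0.0008  0.0015 -0.0002]
```

Request:
send_rows([
  [[0.02, 0, 0.45, 0, 0, 0, 1], [0.02, 0, 0.8, 0, 0, 0, 1], [0.02, 0, 0.93, 0, 0, 0, 1], [0.02, 0, 0.93, 0, 0, 0, 0.3], [0.02, 0, 0.93, 0, 0, 0, 0.3], [0.02, 0, 0.93, 0, 0, 0, 0.3], [0.02, 0, 0.93, 0, 0, 0, 0.3], [0.02, 0, 0.93, 0, 0, 0, 0.3], [0.02, 0, 0.93, 0, 0, 0, 0.3], [0.02, 0, 0.93, 0, 0, 0, 0.3], [0.02, 0, 0.93, 0, 0, 0, 0.3], [0.02, 0, 0.93, 0, 0, 0, 0.3]],
], force=60)

```text
clock: 13.95
eef_pos: [0.3407, -0.3333, 0.004]
tool_rot: [3.133, -0.222, 0.001]
ft_force: [-1.9, -0.3, 6.8]
width: 0.0451
grip_force: 59.9
```

Request:
send_rows([
  [[0, 0, -0.1, 0, 0, 0, 0.3], [0, 0, -0.25, 0, 0, 0, 0.3], [0, 0, -0.4, 0, 0, 0, 0.3], [0, 0, -0.4, 0, 0, 0, 0.3], [0, 0, -0.4, 0, 0, 0, 0.3]],
])

```text
clock: 14.45
eef_pos: [0.3406, -0.3324, 0.0436]
tool_rot: [-3.134, 0.221, -0.001]
ft_force: [-0.0, -0.4, -2.0]
width: 0.0457
grip_force: 59.9
```

```bash
python3 -c "
from h import *
c,s=np.cos(np.radians(35)),np.sin(np.radians(35))
for n in('top','side'):
    snap(n,n+'3.png')
    for r in spotter.masks_of(n,'plate')[:1]: print(n,r['conf'],r['box'])
a=imaging.get_image('side')[300:420,230:390]; cv2.imwrite('pics/side3c.png',cv2.resize(a,None,fx=5,fy=5)[:,:,::-1])
goal((.5085-.155*c,-.1345-.155*s,.042),-98.1)"
```

```text
top 0.82 [470.9, 286.9, 498.2, 317.2]
side 0.69 [299.5, 350.7, 334.4, 367.8]
pos [ 0.3401 -0.3325  0.0431] yawY -98.09 tilt 0.06 q7 -0.3774490119945292 t 14.7 w 0.045250008145747214 F [-0.7065 -0.0004 -2.4965] [-0.0212  0.3093 -0.0634] grip 59.89453732967377
shift [ 0.2566 -1.1382  0.0115] turn [-0.0003  0.0006  0.0001]
```

View pics/side3c.png

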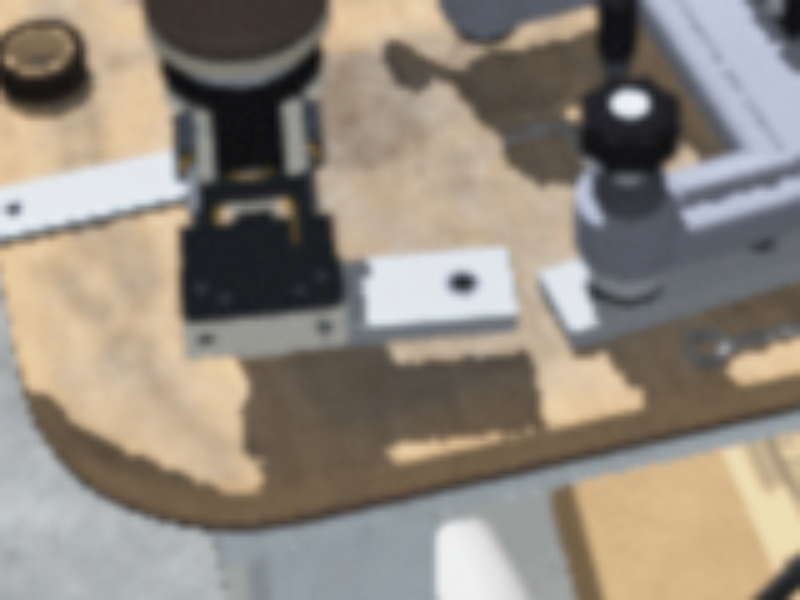

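The crop shows the plate held level, with its free end at about px (333,357). The right foot and its plate are clear of it. Now I'll rotate it by 43° and bring it in front of the raised foot.

Request:
send_rows([
  [[0, 0, 0, 0, 0, -0.09, 0.3], [0, 0, 0, 0, 0, -0.18, 0.3], [0, 0, 0, 0, 0, -0.27, 0.3], [0, 0, 0, 0, 0, -0.36, 0.3], [0, 0, 0, 0, 0, -0.45, 0.3], [0, 0, 0, 0, 0, -0.48, 0.3], [0, 0, 0, 0, 0, -0.48, 0.3]],
])

```text
clock: 15.4
eef_pos: [0.3402, -0.3327, 0.0434]
tool_rot: [-2.995, -0.948, 0.0]
ft_force: [0.4, -1.0, -2.1]
width: 0.0448
grip_force: 59.9
```

```bash
python3 -c "
from h import *
c,s=np.cos(np.radians(35)),np.sin(np.radians(35))
goal((.5085-.155*c,-.1345-.155*s,.010),-55)"
```

```text
pos [ 0.3402 -0.3327  0.0434] yawY -54.88 tilt 0.03 q7 0.18125221682550513 t 15.4 w 0.044847352259733415 F [ 0.3772 -0.9798 -2.1202] [-0.1882  0.2001  0.0015] grip 59.894179701805115
shift [ 0.9673 -0.6563  0.3343] turn [-0.0003 -0.0001  0.0014]
```

Request:
send_rows([
  [[0.2, -0.2, 0, 0, 0, 0, 0.3], [0.4, -0.4, 0, 0, 0, 0, 0.3], [0.6, -0.6, 0, 0, 0, 0, 0.3], [0.75, -0.66, 0, 0, 0, 0, 0.3], [0.75, -0.66, 0.15, 0, 0, 0, 0.3], [0.75, -0.66, 0.33, 0, 0, 0, 0.3], [0.75, -0.66, 0.33, 0, 0, 0, 0.3], [0.75, -0.66, 0.33, 0, 0, 0, 0.3]],
])

```text
clock: 16.2
eef_pos: [0.3633, -0.2358, 0.0106]
tool_rot: [-2.995, -0.945, 0.002]
ft_force: [-0.0, 0.4, -2.4]
width: 0.0452
grip_force: 59.9
```

```bash
python3 -c "
from h import *
for n in('top','side'): snap(n,n+'4.png')
a=imaging.get_image('top')[225:345,330:490]; cv2.imwrite('pics/top4c.png',cv2.resize(a,None,fx=5,fy=5)[:,:,::-1])
c,s=np.cos(np.radians(35)),np.sin(np.radians(35))
goal((.5085-.099*c,-.1345-.099*s,.010),-55)"
```

```text
pos [ 0.3641 -0.2361  0.0112] yawY -54.94 tilt 0.05 q7 0.05351562073973164 t 16.35 w 0.045180199900955766 F [ 0.021  -0.2296 -2.2631] [-0.1526  0.2563  0.0268] grip 59.89448368549347
shift [ 0.7753 -0.0028  0.0124] turn [ 0.0005 -0.0003  0.0006]
```

View pics/top4c.png

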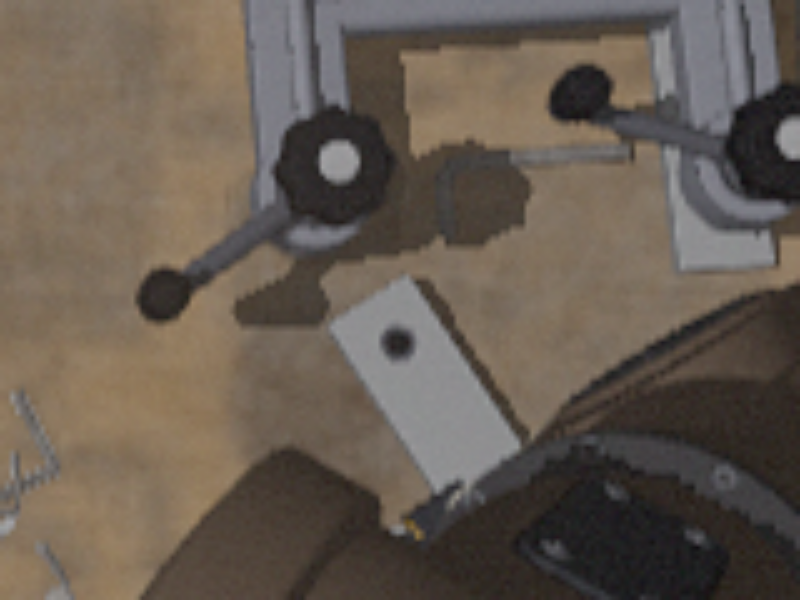

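The crop shows the plate with its hole at about full px (409.2,293) and its front corners at (395.6,289.2) and (410.6,280). It points at the foot, and the hex key is clear.

```bash
python3 -c "
from h import *
f=lambda a:(330+a[0]/5-.4,225+a[1]/5-.4)
for a in[(398,342),(330,323),(405,277),(523,440),(340,160)]: print(a,atz('top',f(a),.145 if a[0]==340 else .021))
print('expect hole .4452 -.1793')"
```

```text
(398, 342) [ 0.4467 -0.1783  0.021 ]
(330, 323) [ 0.4544 -0.1466  0.021 ]
(405, 277) [ 0.4773 -0.1816  0.021 ]
(523, 440) [ 0.4034 -0.2361  0.021 ]
(340, 160) [ 0.5094 -0.1333  0.145 ]
expect hole .4452 -.1793
```

Request:
send_rows([
  [[0.05, 0, 0, 0, 0, 0, 0.3], [0.1, 0, 0, 0, 0, 0, 0.3], [0.15, 0, 0, 0, 0, 0, 0.3], [0.2, 0, 0, 0, 0, 0, 0.3], [0.2, 0, 0, 0, 0, 0, 0.3]],
])

```text
clock: 16.85
eef_pos: [0.3811, -0.2235, 0.0106]
tool_rot: [2.995, 0.95, 0.001]
ft_force: [-1.5, -0.1, -2.1]
width: 0.0456
grip_force: 59.9
```

Request:
send_rows([
  [[0.08, 0, 0, 0, 0, 0, 0.3], [0.16, 0, 0, 0, 0, 0, 0.3], [0.24, 0, 0, 0, 0, 0, 0.3], [0.32, 0, 0, 0, 0, 0, 0.3]],
])

```text
clock: 17.25
eef_pos: [0.4071, -0.2052, 0.0106]
tool_rot: [-2.995, -0.948, -0.0]
ft_force: [-0.2, -0.4, -2.4]
width: 0.0454
grip_force: 59.9
```

Request:
send_rows([
  [[0.08, 0, 0, 0, 0, 0, 0.3], [0.16, 0, 0, 0, 0, 0, 0.3], [0.24, 0, 0, 0, 0, 0, 0.3], [0.28, 0, 0, 0, 0, 0, 0.3], [0.28, 0, 0.02, 0, 0, 0, 0.3], [0.28, 0, 0.05, 0, 0, 0, 0.3], [0.28, 0, 0.07, 0, 0, 0, 0.3], [0.28, 0, 0.07, 0, 0, 0, 0.3]],
])

```text
clock: 18.05
eef_pos: [0.429, -0.1897, 0.004]
tool_rot: [-2.995, -0.946, -0.001]
ft_force: [-2.6, 3.0, 9.7]
width: 0.0452
grip_force: 59.9
```

```bash
python3 -c "
from h import *
goal((.509,-.1335,.004),-55)"
```

```text
pos [ 0.429  -0.1897  0.004 ] yawY -54.94 tilt 0.05 q7 -0.08662907129484813 t 18.05 w 0.04522067401911724 F [-2.5572  3.      9.7356] [0.1901 0.5844 0.0768] grip 59.88136947154999
shift [ 0.9781 -0.0006  0.0009] turn [-0.0003 -0.0005  0.0007]
```

Request:
send_rows([
  [[0, 0, 0, 0, 0, 0, 0.65], [0, 0, 0, 0, 0, 0, 0.65], [0, 0, 0, 0, 0, 0, 0.65], [0, 0, 0, 0, 0, 0, 0.65], [-0.1, 0, -0.3, 0, 0, 0, 0.65], [-0.2, 0, -0.8, 0, 0, 0, 1], [-0.2, 0, -1, 0, 0, 0, 1], [-0.2, 0, -1, 0, 0, 0, 1]],
], force=20)

```text
clock: 18.85
eef_pos: [0.4144, -0.202, 0.1061]
tool_rot: [2.993, 0.946, 0.007]
ft_force: [1.5, 0.4, 0.3]
width: 0.0791
grip_force: 0.0
```

Request:
send_rows([
  [[0, 0, -0.5, 0, 0, 0, 1], [0, 0, -0.85, 0, 0, 0, 1], [0, 0, -0.85, 0, 0, -0.11, 1], [0, 0, -0.85, 0, 0, -0.11, 1], [0, 0, -0.85, 0, 0, -0.11, 1]],
])

```text
clock: 19.35
eef_pos: [0.4124, -0.2005, 0.1876]
tool_rot: [-2.902, -1.199, 0.002]
ft_force: [0.4, -0.4, -0.1]
width: 0.0918
grip_force: 0.0
```

```bash
python3 -c "
from h import *
a,b=snap('top','top5.png'),snap('side','side5.png')
for n in('top','side'):
  for q in('plate','sole','foot_face'):
    print(n,q,[(np.round(r['xy'],1),round(r['conf'],2)) for r in spotter.tip_of(n,q)[:2]])
for P,l in [((.509,-.1335,.024),'face')]: print(l,proj('side',P),proj('top',P))
x=cv2.resize(a[230:305,360:460],None,fx=4,fy=4); y=cv2.resize(b[255:330,285:385],None,fx=8,fy=8)
cv2.imwrite('pics/side5c.png',y[:,:,::-1])
goal((.509,-.134,.116),-45)"
```

```text
top plate [(array([398.3, 281.3]), 0.97)]
top sole [(array([439.6, 262.7]), 0.23)]
top foot_face []
side plate [(array([316.9, 317.7]), 0.86)]
side sole []
side foot_face []
face [326.6415 305.0931] [390.3098 265.6713]
pos [ 0.4128 -0.2011  0.1883] yawY -45.03 tilt 0.04 q7 -0.19999895411182927 t 19.75 w 0.09186686009659985 F [-0.4889  0.423   0.2833] [-0.0353  0.1609 -0.0446] grip 0.0
shift [1.1554 0.2058 0.7228] turn [-0.0003  0.0003 -0.0003]
```

View pics/side5c.png

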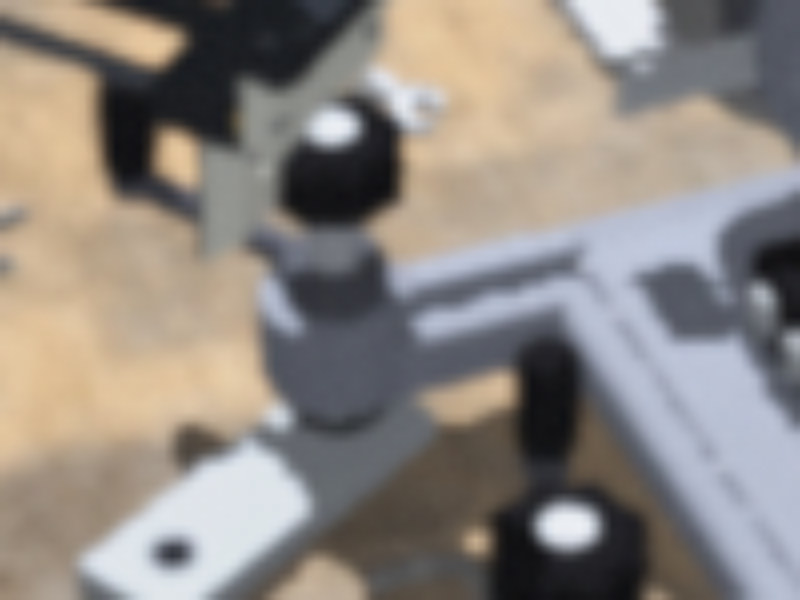

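Request:
send_rows([
  [[0.4, 0.07, 0, 0, 0, 0, 1], [0.8, 0.14, 0, 0, 0, 0, 1], [0.95, 0.18, 0, 0, 0, 0, 1], [0.95, 0.18, 0, 0, 0, 0, 1]],
])

```text
clock: 20.15
eef_pos: [0.4947, -0.145, 0.1882]
tool_rot: [2.9, 1.207, -0.0]
ft_force: [-0.6, -0.5, -0.4]
width: 0.0917
grip_force: 0.0
```

```bash
python3 -c "
from h import *
print('rear hole',atz('side',(285+172/8-.4,255+551/8-.4),.014),'plate origin tri',*tri((398.3,281.3),(316.9,317.7)),'expect mid', .509-.0435*np.cos(np.radians(35)),-.1335-.0435*np.sin(np.radians(35)))
goal((.509,-.134,.116),-45)"
```

```text
rear hole [ 0.4374 -0.1797  0.014 ] plate origin tri [ 0.4749 -0.1552  0.0043] 0.0011530904675367602 expect mid 0.47336688607342886 -0.15845057498127052
pos [ 0.4947 -0.145   0.1882] yawY -44.79 tilt 0.03 q7 -0.30470618552782336 t 20.15 w 0.0916629164665805 F [-0.6478 -0.4857 -0.3523] [-0.0711  0.0841  0.0297] grip 0.0
shift [0.1791 0.0244 0.7219] turn [0.0002 0.0003 0.0024]
```

Request:
send_rows([
  [[0.18, 0.02, 0, 0, 0, 0, 1], [0.18, 0.02, 0, 0, 0, 0, 1], [0.18, 0.02, 0.3, 0, 0, 0, 1], [0.18, 0.02, 0.6, 0, 0, 0, 1], [0.18, 0.02, 0.72, 0, 0, 0, 1], [0.18, 0.02, 0.72, 0, 0, 0, 0.3], [0.18, 0.02, 0.72, 0, 0, 0, 0.3], [0.18, 0.02, 0.72, 0, 0, 0, 0.3], [0.18, 0.02, 0.72, 0, 0, 0, 0.3], [0.18, 0.02, 0.72, 0, 0, 0, 0.3], [0.18, 0.02, 0.72, 0, 0, 0, 0.3], [0.18, 0.02, 0.72, 0, 0, 0, 0.3], [0.18, 0.02, 0.72, 0, 0, 0, 0.3], [0.18, 0.02, 0.72, 0, 0, 0, 0.3]],
])

```text
clock: 21.55
eef_pos: [0.5077, -0.1357, 0.1172]
tool_rot: [2.901, 1.202, 0.002]
ft_force: [0.4, -1.1, 5.5]
width: 0.0516
grip_force: 20.0
```

Request:
send_rows([
  [[0, 0, 0.003, 0, 0, 0.09, 0.3], [0, 0, 0.006, 0, 0, 0.18, 0.3], [0, 0, 0.009, 0, 0, 0.27, 0.3], [0, 0, 0.012, 0, 0, 0.36, 0.3], [0, 0, 0.015, 0, 0, 0.45, 0.3], [0, 0, 0.018, 0, 0, 0.54, 0.3], [0, 0, 0.021, 0, 0, 0.63, 0.3], [0, 0, 0.024, 0, 0, 0.72, 0.3], [0, 0, 0.027, 0, 0, 0.81, 0.3], [0, 0, 0.027, 0, 0, 0.89, 0.3], [0, 0, 0.027, 0, 0, 0.89, 0.3]],
])

```text
clock: 22.65
eef_pos: [0.5076, -0.1339, 0.1144]
tool_rot: [-2.992, 0.951, 0.0]
ft_force: [-1.2, 5.5, 14.8]
width: 0.0514
grip_force: 20.0
```

```bash
python3 -c "
from h import *
goal((.509,-.134,.113),-125)"
```

```text
pos [ 0.5076 -0.1339  0.1144] yawY -125.28 tilt 0.12 q7 -1.3463501610719095 t 22.65 w 0.05135033107622446 F [-1.2258  5.4853 14.8171] [ 1.1832  0.2179 -0.1213] grip 20.00266671180725
shift [ 0.0116 -0.0075  0.0142] turn [-0.0012  0.0004 -0.0032]
```

Request:
send_rows([
  [[0, 0, 0, 0, 0, 0, 0.75], [0, 0, 0, 0, 0, 0, 0.75], [0, 0, 0, 0, 0, 0, 0.75], [0, 0, 0, 0, 0, 0, 0.75]],
])

```text
clock: 23.05
eef_pos: [0.5067, -0.1353, 0.1137]
tool_rot: [-2.995, 0.947, 0.001]
ft_force: [-0.5, -0.4, 0.2]
width: 0.0684
grip_force: 0.0
```

```bash
python3 -c "
from h import *
b=snap('side','side6.png'); cv2.imwrite('pics/side6c.png',cv2.resize(b[245:320,280:380],None,fx=8,fy=8)[:,:,::-1])
goal((.509,-.134,.113),-125)"
```

```text
pos [ 0.5067 -0.1353  0.1138] yawY -125.09 tilt 0.03 q7 -1.3426653112723808 t 23.1 w 0.06862290373147535 F [0.218  0.1657 0.6337] [0.0592 0.1506 0.0013] grip 0.0
shift [ 0.0113 -0.024   0.0077] turn [ 0.      0.0003 -0.001 ]
```

View pics/side6c.png

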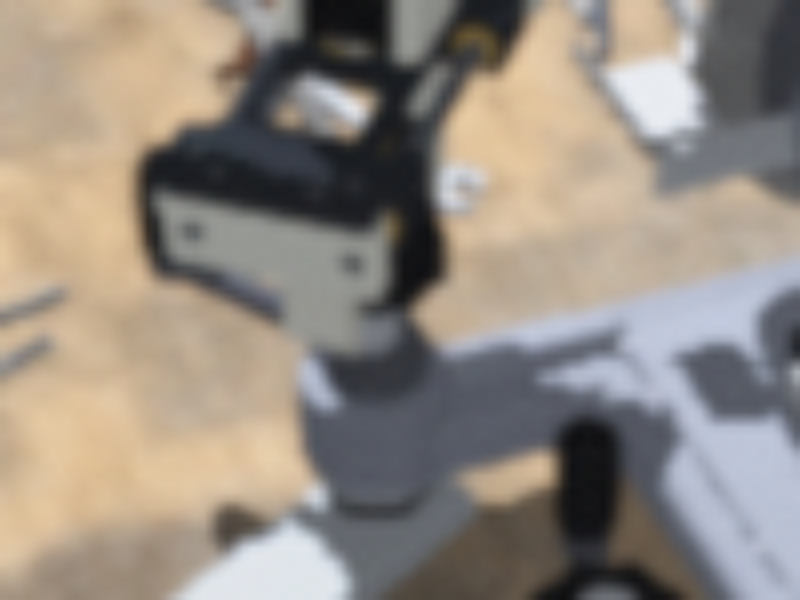

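The crop shows the gripper on the knob and the plate still under the foot. I'll continue with more strokes.

Request:
send_rows([
  [[0.01, -0.02, 0, 0, 0, -0.1, 0.75], [0.01, -0.02, 0, 0, 0, -0.89, 0.75], [0.01, -0.02, 0, 0, 0, -0.89, 0.75], [0.01, -0.02, 0, 0, 0, -0.89, 0.75], [0.01, -0.02, 0, 0, 0, -0.89, 0.75], [0.01, -0.02, 0, 0, 0, -0.89, 0.75], [0.01, -0.02, 0, 0, 0, -0.89, 0.75], [0.01, -0.02, 0, 0, 0, -0.89, 0.75], [0.01, -0.02, 0, 0, 0, -0.89, 0.75], [0.01, -0.02, 0, 0, 0, -0.89, 0.75], [0.01, -0.02, 0, 0, 0, -0.89, 0.75], [0.01, -0.02, 0, 0, 0, -0.89, 0.3], [0.01, -0.02, 0, 0, 0, -0.89, 0.3], [0.01, -0.02, 0, 0, 0, -0.89, 0.3], [0.01, -0.02, 0, 0, 0, -0.89, 0.3], [0.01, -0.02, 0, 0, 0, -0.89, 0.3], [0.01, -0.02, 0, 0, 0, -0.89, 0.3]],
])

```text
clock: 24.8
eef_pos: [0.5091, -0.1344, 0.1139]
tool_rot: [2.902, 1.202, 0.0]
ft_force: [1.2, -1.4, -1.7]
width: 0.0515
grip_force: 20.0
```

```bash
python3 -c "
from h import *
goal((.509,-.134,.113),-45)"
```

```text
pos [ 0.5091 -0.1344  0.1139] yawY -45.0 tilt 0.02 q7 -0.24628638175907924 t 24.8 w 0.051507312219402884 F [ 1.2292 -1.3584 -1.703 ] [-0.3908 -0.1414 -0.0683] grip 19.99980479478836
shift [ 0.0024 -0.0034  0.0091] turn [ 0.0003  0.     -0.    ]
```

Request:
send_rows([
  [[0, 0, 0.003, 0, 0, 0.09, 0.3], [0, 0, 0.006, 0, 0, 0.18, 0.3], [0, 0, 0.009, 0, 0, 0.27, 0.3], [0, 0, 0.012, 0, 0, 0.36, 0.3], [0, 0, 0.015, 0, 0, 0.45, 0.3], [0, 0, 0.018, 0, 0, 0.54, 0.3], [0, 0, 0.021, 0, 0, 0.63, 0.3], [0, 0, 0.024, 0, 0, 0.72, 0.3], [0, 0, 0.026, 0, 0, 0.81, 0.3], [0, 0, 0.026, 0, 0, 0.89, 0.3], [0, 0, 0.026, 0, 0, 0.89, 0.3]],
])

```text
clock: 25.9
eef_pos: [0.5091, -0.1348, 0.1112]
tool_rot: [2.992, -0.952, 0.001]
ft_force: [0.2, -3.3, -1.1]
width: 0.0518
grip_force: 20.0
```

```bash
python3 -c "
from h import *
goal((.509,-.134,.111),-125)"
```

```text
pos [ 0.5091 -0.1348  0.1112] yawY -125.3 tilt 0.08 q7 -1.3473302193690577 t 25.9 w 0.05178338992608691 F [ 0.2491 -3.2904 -1.0796] [-0.6035 -0.1638 -0.0633] grip 20.00092327594757
shift [-0.0053 -0.0058  0.0025] turn [ 0.0007 -0.0006 -0.0033]
```

Request:
send_rows([
  [[0, 0, 0, 0, 0, 0, 0.75], [0, 0, 0, 0, 0, 0, 0.75], [0, 0, 0, 0, 0, 0, 0.75], [0, 0, 0, 0, 0, -0.89, 0.75], [0, 0, 0, 0, 0, -0.89, 0.75], [0, 0, 0, 0, 0, -0.89, 0.75], [0, 0, 0, 0, 0, -0.89, 0.75], [0, 0, 0, 0, 0, -0.89, 0.75], [0, 0, 0, 0, 0, -0.89, 0.75], [0, 0, 0, 0, 0, -0.89, 0.75], [0, 0, 0, 0, 0, -0.89, 0.75], [0, 0, 0, 0, 0, -0.89, 0.75], [0, 0, 0, 0, 0, -0.89, 0.75], [0, 0, 0, 0, 0, -0.89, 0.3], [0, 0, 0, 0, 0, -0.89, 0.3], [0, 0, 0, 0, 0, -0.89, 0.3], [0, 0, 0, 0, 0, -0.89, 0.3], [0, 0, 0, 0, 0, -0.89, 0.3], [0, 0, 0, 0, 0, -0.89, 0.3]],
])

```text
clock: 27.8
eef_pos: [0.5091, -0.1344, 0.1114]
tool_rot: [2.902, 1.202, 0.0]
ft_force: [0.8, -1.6, -0.6]
width: 0.0514
grip_force: 20.0
```

Request:
send_rows([
  [[0, 0, 0.003, 0, 0, 0.09, 0.3], [0, 0, 0.006, 0, 0, 0.18, 0.3], [0, 0, 0.009, 0, 0, 0.27, 0.3], [0, 0, 0.012, 0, 0, 0.36, 0.3], [0, 0, 0.015, 0, 0, 0.45, 0.3], [0, 0, 0.018, 0, 0, 0.54, 0.3], [0, 0, 0.021, 0, 0, 0.63, 0.3], [0, 0, 0.024, 0, 0, 0.72, 0.3], [0, 0, 0.026, 0, 0, 0.81, 0.3], [0, 0, 0.026, 0, 0, 0.89, 0.3], [0, 0, 0.026, 0, 0, 0.89, 0.3]],
])

```text
clock: 28.9
eef_pos: [0.5091, -0.1348, 0.1087]
tool_rot: [2.993, -0.95, 0.001]
ft_force: [1.0, -3.2, 1.2]
width: 0.0513
grip_force: 20.0
```

```bash
python3 -c "
from h import *
goal((.509,-.134,.111),-125)"
```

```text
pos [ 0.5091 -0.1348  0.1087] yawY -125.22 tilt 0.09 q7 -1.3450816800188865 t 28.9 w 0.051337060638338074 F [ 1.0484 -3.1548  1.2056] [-0.5488 -0.0519 -0.0972] grip 20.00139981508255
shift [-0.0056 -0.0057 -0.0227] turn [ 0.0007 -0.0006 -0.0024]
```

Request:
send_rows([
  [[0, 0, 0, 0, 0, 0, 0.75], [0, 0, 0, 0, 0, 0, 0.75], [0, 0, 0, 0, 0, 0, 0.75], [0, 0, 0, 0, 0, -0.89, 0.75], [0, 0, 0, 0, 0, -0.89, 0.75], [0, 0, 0, 0, 0, -0.89, 0.75], [0, 0, 0, 0, 0, -0.89, 0.75], [0, 0, 0, 0, 0, -0.89, 0.75], [0, 0, 0, 0, 0, -0.89, 0.75], [0, 0, 0, 0, 0, -0.89, 0.75], [0, 0, 0, 0, 0, -0.89, 0.75], [0, 0, 0, 0, 0, -0.89, 0.75], [0, 0, 0, 0, 0, -0.89, 0.75], [0, 0, 0, 0, 0, -0.89, 0.3], [0, 0, 0, 0, 0, -0.89, 0.3], [0, 0, 0, 0, 0, -0.89, 0.3], [0, 0, 0, 0, 0, -0.89, 0.3], [0, 0, 0, 0, 0, -0.89, 0.3], [0, 0, 0, 0, 0, -0.89, 0.3]],
])

```text
clock: 30.8
eef_pos: [0.5091, -0.1344, 0.1088]
tool_rot: [2.902, 1.202, 0.0]
ft_force: [0.7, -1.5, -0.2]
width: 0.0516
grip_force: 20.0
```

```bash
python3 -c "
from h import *
goal((.509,-.134,.108),-45)"
```

```text
pos [ 0.5091 -0.1344  0.1088] yawY -45.01 tilt 0.02 q7 -0.24603618282541104 t 30.8 w 0.0516362799319649 F [ 0.7275 -1.5011 -0.1699] [-0.3664 -0.0273 -0.0218] grip 20.00003010034561
shift [ 0.0021 -0.0035  0.0079] turn [ 0.0003 -0.     -0.0001]
```

Request:
send_rows([
  [[0, 0, 0.003, 0, 0, 0.09, 0.3], [0, 0, 0.006, 0, 0, 0.18, 0.3], [0, 0, 0.009, 0, 0, 0.27, 0.3], [0, 0, 0.012, 0, 0, 0.36, 0.3], [0, 0, 0.015, 0, 0, 0.45, 0.3], [0, 0, 0.015, 0, 0, 0.45, 0.3]],
])

```text
clock: 31.4
eef_pos: [0.5092, -0.1346, 0.1074]
tool_rot: [3.138, 0.12, 0.001]
ft_force: [0.6, -1.6, 3.6]
width: 0.0517
grip_force: 20.0
```

```bash
python3 -c "
from h import *
goal((.509,-.134,.111),-125)"
```

```text
pos [ 0.5092 -0.1346  0.1074] yawY -85.63 tilt 0.06 q7 -0.80840334591215 t 31.4 w 0.051662597526273314 F [ 0.6161 -1.5636  3.5643] [-0.4474  0.0419 -0.0887] grip 20.001823604106903
shift [-0.0018 -0.0064 -0.036 ] turn [ 0.0006 -0.0004  0.4374]
```

Request:
send_rows([
  [[0, 0, 0.003, 0, 0, 0.09, 0.3], [0, 0, 0.006, 0, 0, 0.18, 0.3], [0, 0, 0.009, 0, 0, 0.27, 0.3], [0, 0, 0.012, 0, 0, 0.36, 0.3], [0, 0, 0.013, 0, 0, 0.44, 0.3], [0, 0, 0.013, 0, 0, 0.44, 0.3]],
])

```text
clock: 32.0
eef_pos: [0.5091, -0.1348, 0.1061]
tool_rot: [2.995, -0.945, 0.001]
ft_force: [-0.3, -2.9, 4.9]
width: 0.0514
grip_force: 20.0
```

```bash
python3 -c "
from h import *
goal((.509,-.134,.111),-125)"
```

```text
pos [ 0.5091 -0.1348  0.1061] yawY -125.04 tilt 0.07 q7 -1.3408323501787054 t 32.0 w 0.051374395668853975 F [-0.3427 -2.9104  4.856 ] [-0.4582  0.116  -0.0307] grip 20.001670718193054
shift [-0.0056 -0.0058 -0.0494] turn [ 0.0005 -0.0005 -0.0004]
```

Request:
send_rows([
  [[0, 0, 0, 0, 0, 0, 0.75], [0, 0, 0, 0, 0, 0, 0.75], [0, 0, 0, 0, 0, 0, 0.75], [0, 0, 0, 0, 0, -0.3, 0.75], [0, 0, 0, 0, 0, -0.3, 0.75], [0, 0, 0, 0, 0, -0.3, 0.75], [0, 0, 0, 0, 0, -0.3, 0.75], [0, 0, 0, 0, 0, -0.3, 0.3], [0, 0, 0, 0, 0, -0.3, 0.3], [0, 0, 0, 0, 0, -0.3, 0.3], [0, 0, 0, 0, 0, -0.3, 0.3], [0, 0, 0, 0, 0, -0.3, 0.3], [0, 0, 0, 0, 0, -0.3, 0.3], [0, 0, 0.003, 0, 0, -0.21, 0.3], [0, 0, 0.006, 0, 0, -0.12, 0.3], [0, 0, 0.009, 0, 0, -0.03, 0.3], [0, 0, 0.009, 0, 0, -0.03, 0.3]],
])

```text
clock: 33.7
eef_pos: [0.5089, -0.1346, 0.105]
tool_rot: [3.015, -0.88, -0.0]
ft_force: [-1.2, -1.8, 2.9]
width: 0.0517
grip_force: 20.0
```

```bash
python3 -c "
from h import *
goal((.509,-.134,.111),-125)"
```

```text
pos [ 0.5089 -0.1346  0.105 ] yawY -122.54 tilt 0.06 q7 -1.3063497766832224 t 33.7 w 0.05166841751022299 F [-1.1882 -1.8474  2.9157] [-0.4317  0.5211 -0.0595] grip 20.001685917377472
shift [-0.0021 -0.0056 -0.0596] turn [ 0.0006 -0.0002  0.0273]
```

Request:
send_rows([
  [[0, 0, 0, 0, 0, 0, 1], [0, 0, 0, 0, 0, 0, 1], [0, 0, 0, 0, 0, 0, 1], [0, 0, -0.4, 0, 0, 0, 1], [0, 0, -0.75, 0, 0, 0, 1], [0, 0, -0.75, 0, 0, -0.1, 1], [0, 0, -0.75, 0, 0, -1, 1], [0, 0, -0.75, 0, 0, -1, 1], [0, 0, -0.75, 0, 0, -1, 1], [0, 0, -0.75, 0, 0, -1, 1], [0, 0, -0.75, 0, 0, -1, 1], [0, 0, -0.75, 0, 0, -1, 1], [0, 0, -0.75, 0, 0, -1, 1], [0, 0, -0.75, 0, 0, -1, 1], [0, 0, -0.75, 0, 0, -1, 1], [0, 0, -0.75, 0, 0, -1, 1], [0, 0, -0.75, 0, 0, -1, 1], [0, 0, -0.75, 0, 0, -1, 1]],
])

```text
clock: 35.5
eef_pos: [0.5089, -0.1342, 0.1801]
tool_rot: [-2.754, -1.511, -0.001]
ft_force: [-0.2, -1.1, -0.3]
width: 0.0917
grip_force: 0.0
```

```bash
python3 -c "
from h import *
snap('side','side7.png')
goal((.4544,-.0615,.18),-32)"
```

```text
pos [ 0.5089 -0.1342  0.1801] yawY -32.49 tilt 0.01 q7 -0.11484691187401172 t 35.55 w 0.0918378564202845 F [-0.2734 -0.5433 -0.1154] [-0.1092  0.0636 -0.0002] grip 0.0
shift [ 0.3209 -0.8503  0.0007] turn [ 0.     -0.0002 -0.0054]
```

Request:
send_rows([
  [[0.1, -0.3, 0, 0, 0, 0, 1], [0.2, -0.6, 0, 0, 0, 0, 1], [0.32, -0.85, 0, 0, 0, 0, 1], [0.32, -0.85, 0, 0, 0, 0, 1], [0.32, -0.85, 0, 0, 0, 0, 1]],
])

```text
clock: 36.05
eef_pos: [0.4545, -0.0612, 0.1802]
tool_rot: [2.752, 1.515, 0.001]
ft_force: [-0.4, -0.5, -0.7]
width: 0.0922
grip_force: 0.0
```

```bash
python3 -c "
from h import *
snap('side','side8.png'); snap('top','top8.png')
a=cv2.imread('pics/side1.png'); b=cv2.imread('pics/side8.png'); c5=cv2.imread('pics/side5.png')
S=8; up=lambda i:cv2.resize(i,None,fx=S,fy=S,interpolation=cv2.INTER_CUBIC)
def shift(i,j,x0,y0,x1,y1,p=8):
    t=up(i[y0:y1,x0:x1]); w=up(j[y0-p:y1+p,x0-p:x1+p]); m=cv2.matchTemplate(w,t,5); _,v,_,l=cv2.minMaxLoc(m); return round(v,3),l[0]/S-p,l[1]/S-p
for nm,i,j in(('1-8',a,b),('1-5',a,c5),('5-8',c5,b)):
    print(nm,'Lknob',shift(i,j,317,266,336,283),'cap',shift(i,j,321,268,331,276),'Rknob',shift(i,j,345,314,367,334))
p0=proj('side',(.509,-.134,.1417))
for d in(4.4,-7.1): print(d,proj('side',(.509,-.134,.1417+d/1000))-p0)
z=np.hstack([c5[255:330,290:370],b[255:330,290:370]]); cv2.imwrite('pics/cmp.png',cv2.resize(z,None,fx=5,fy=5,interpolation=cv2.INTER_CUBIC))
for n in('top','side'): print([(np.round(r['xy'],1),round(r['conf'],2)) for r in spotter.tip_of(n,'lever_grip')])
goal((.4544,-.0615,.095),-32)"
```

```text
1-8 Lknob (0.873, 0.0, 2.5) cap (0.904, 0.0, 2.75) Rknob (0.841, -0.25, 0.125)
1-5 Lknob (0.845, 0.125, -0.875) cap (0.914, -0.125, -1.375) Rknob (0.996, 0.0, 0.0)
5-8 Lknob (0.728, -0.25, 3.5) cap (0.921, 0.25, 3.75) Rknob (0.847, -0.125, 0.125)
4.4 [-0.0272 -1.2917]
-7.1 [0.0437 2.0754]
[]
[(array([299.1, 266.8]), 0.49)]
pos [ 0.4548 -0.0627  0.1801] yawY -32.48 tilt 0.05 q7 -0.31655698556346384 t 36.25 w 0.09189972685334465 F [ 1.2621 -0.2681 -0.2469] [-0.0628  0.1235  0.006 ] grip 0.0
shift [ 0.0078 -0.0103  0.851 ] turn [ 0.0005  0.0002 -0.0053]
```

View pics/cmp.png

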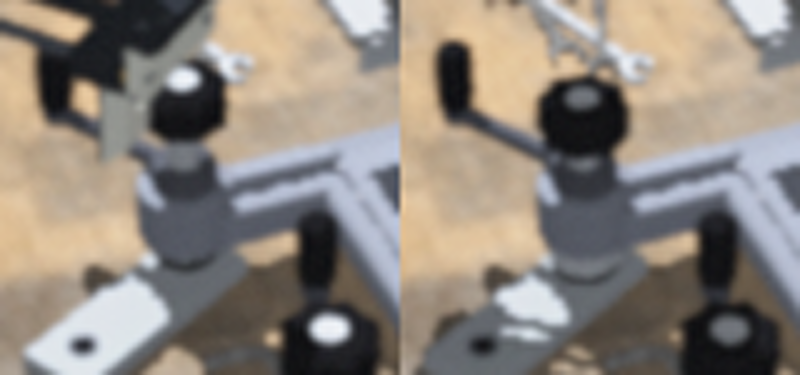

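The right half of the picture shows the knob lowered by about 3.6 px, or 11–12 mm. The sole is resting on the plate and the lever handle is free at about side px (301,268). This agrees with roughly 6.0 rad. Next I'll grip the handle.

Request:
send_rows([
  [[0, 0, 0, 0, 0, 0, 0.55], [0, 0, 0, 0, 0, 0, 0.55], [0, 0, 0, 0, 0, 0, 0.55], [0, 0, 0, 0, 0, 0, 0.55], [0, 0, 0, 0, 0, 0, 0.55], [0, 0, 0.2, 0, 0, 0, 0.55], [0, 0, 0.4, 0, 0, 0, 0.55], [0, 0, 0.6, 0, 0, 0, 0.55], [0, 0, 0.83, 0, 0, 0, 0.55], [0, 0, 0.83, 0, 0, 0, 0.55]],
], force=15)

```text
clock: 37.25
eef_pos: [0.4525, -0.0616, 0.0951]
tool_rot: [-2.751, -1.513, 0.006]
ft_force: [0.8, -0.1, -0.7]
width: 0.0507
grip_force: 0.0
```

Request:
send_rows([
  [[0, 0, 0, 0, 0, 0, 0.1], [0, 0, 0, 0, 0, 0, 0.1], [0, 0, 0, 0, 0, 0, 0.1], [0, 0, 0, 0, 0, 0, 0.1], [0, 0, 0, 0, 0, 0, 0.1], [0, 0, 0, 0, 0, 0, 0.1], [0, 0, 0, 0, 0, 0, 0.1]],
])

```text
clock: 37.95
eef_pos: [0.4548, -0.0616, 0.0976]
tool_rot: [2.753, 1.514, 0.002]
ft_force: [-0.9, 1.3, 7.9]
width: 0.0211
grip_force: 15.0
```

```bash
python3 -c "
from h import *
goal((.4544,-.0615,.095),-32)
o=env.get_obs(); P=o['eef_pos'][:2]; c=np.array([.509,-.134]); T=R.from_rotvec(o['tool_rot'])
v=P-c; print('r',np.linalg.norm(v),'ang',np.degrees(np.arctan2(v[1],v[0])))
for a in range(5,61,5):
    w=R.from_euler('z',-a,degrees=True).apply([*v,0])-[*v,0]; print(a,(T.inv().apply(w)/.1).round(3),round(a/90,3))"
```

```text
pos [ 0.4548 -0.0616  0.0976] yawY -32.38 tilt 0.07 q7 -0.18399672447265472 t 37.95 w 0.0211454621132473 F [-0.8768  1.3309  7.9088] [ 0.0965  0.3511 -0.0044] grip 15.000780909176683
shift [-0.0011 -0.0037  0.0259] turn [ 0.0004 -0.0006 -0.0042]
r 0.09045957196023427 ang 126.83575516169088
5 [0.072 0.031 0.   ] 0.056
10 [0.142 0.069 0.   ] 0.111
15 [0.208 0.112 0.   ] 0.167
20 [0.27  0.161 0.   ] 0.222
25 [0.327 0.215 0.   ] 0.278
30 [0.38  0.274 0.001] 0.333
35 [0.427 0.337 0.001] 0.389
40 [0.469 0.404 0.001] 0.444
45 [0.504 0.475 0.001] 0.5
50 [0.533 0.548 0.001] 0.556
55 [0.556 0.624 0.001] 0.611
60 [0.572 0.701 0.001] 0.667
```

Request:
send_rows([
  [[0.072, 0.031, 0, 0, 0, 0.056, 0.1], [0.142, 0.069, 0, 0, 0, 0.111, 0.1], [0.208, 0.112, 0, 0, 0, 0.167, 0.1], [0.27, 0.161, 0, 0, 0, 0.222, 0.1], [0.327, 0.215, 0, 0, 0, 0.278, 0.1], [0.38, 0.274, 0, 0, 0, 0.333, 0.1], [0.427, 0.337, 0, 0, 0, 0.389, 0.1], [0.469, 0.404, 0, 0, 0, 0.444, 0.1], [0.504, 0.475, 0, 0, 0, 0.5, 0.1], [0.504, 0.475, 0, 0, 0, 0.5, 0.1], [0.504, 0.475, 0, 0, 0, 0.5, 0.1]],
])

```text
clock: 39.05
eef_pos: [0.5226, -0.0448, 0.0976]
tool_rot: [3.122, 0.345, 0.003]
ft_force: [1.7, -0.0, 5.2]
width: 0.0213
grip_force: 15.0
```

```bash
cat > ang.py <<'E'
from h import *
goal((.4544,-.0615,.095),-84)
o=env.get_obs(); P=o['eef_pos'][:2]; c=np.array([.509,-.134]); T=R.from_rotvec(o['tool_rot'])
v=P-c; print('r',np.linalg.norm(v),'ang',np.degrees(np.arctan2(v[1],v[0])))
for a in (2,4,6,8): print(a,(T.inv().apply(R.from_euler('z',-a,degrees=True).apply([*v,0])-[*v,0])/.1).round(3),round(a/90,3))
E
python3 ang.py
```

```text
pos [ 0.5226 -0.0448  0.0976] yawY -77.4 tilt 0.12 q7 -0.8305033404984553 t 39.05 w 0.021311495682239705 F [ 1.7274 -0.0212  5.2015] [-0.0611 -0.0578 -0.0658] grip 15.000499115267303
shift [-0.7022  0.0146  0.0251] turn [ 0.0005 -0.0012  0.0734]
r 0.09027684000397568 ang 81.32979090551031
2 [0.029 0.012 0.   ] 0.022
4 [0.058 0.025 0.   ] 0.044
6 [0.086 0.039 0.   ] 0.067
8 [0.114 0.054 0.   ] 0.089
```

Request:
send_rows([
  [[0.029, 0.012, 0, 0, 0, 0.022, 0.1], [0.058, 0.025, 0, 0, 0, 0.044, 0.1], [0.058, 0.025, 0, 0, 0, 0.044, 0.1]],
])

```text
clock: 39.35
eef_pos: [0.5286, -0.0459, 0.0977]
tool_rot: [3.133, 0.235, 0.003]
ft_force: [-0.1, -0.3, 5.6]
width: 0.0215
grip_force: 15.0
```

```bash
python3 ang.py
```

```text
pos [ 0.5286 -0.0459  0.0977] yawY -81.41 tilt 0.09 q7 -0.8834266487915772 t 39.35 w 0.021501058657353248 F [-0.0806 -0.2581  5.6495] [-0.0318  0.0843 -0.0208] grip 15.001071167935152
shift [-0.7571  0.0434  0.0254] turn [ 0.0002 -0.001   0.0288]
r 0.09025867167341009 ang 77.45585863281102
2 [0.029 0.012 0.   ] 0.022
4 [0.058 0.025 0.   ] 0.044
6 [0.086 0.039 0.   ] 0.067
8 [0.114 0.053 0.   ] 0.089
```

Request:
send_rows([
  [[0.015, 0.006, 0, 0, 0, 0.011, 0.1], [0.015, 0.006, 0, 0, 0, 0.011, 0.1]],
])

```text
clock: 39.55
eef_pos: [0.5299, -0.0462, 0.0977]
tool_rot: [-3.135, -0.209, -0.002]
ft_force: [-0.6, -0.0, 6.8]
width: 0.0212
grip_force: 15.0
```

```bash
python3 ang.py
```

```text
pos [ 0.5299 -0.0462  0.0977] yawY -82.36 tilt 0.07 q7 -0.8959724173754607 t 39.55 w 0.021248472932352328 F [-0.6235 -0.0041  6.785 ] [0.0472 0.2416 0.0213] grip 15.00152566790348
shift [-0.7685  0.0515  0.0255] turn [ 0.     -0.0008  0.0182]
r 0.09027456805531028 ang 76.62461361983816
2 [0.029 0.012 0.   ] 0.022
4 [0.058 0.025 0.   ] 0.044
6 [0.086 0.038 0.   ] 0.067
8 [0.114 0.053 0.   ] 0.089
```

No stop has been felt yet, so I'll go on in 1–1.5° steps.

Request:
send_rows([
  [[0.015, 0.006, 0, 0, 0, 0.011, 0.1], [0.02, 0.008, 0, 0, 0, 0.015, 0.1]],
])

```text
clock: 39.75
eef_pos: [0.5318, -0.0467, 0.0976]
tool_rot: [-3.137, -0.173, -0.001]
ft_force: [-0.6, 0.8, 7.1]
width: 0.0214
grip_force: 15.0
```

```bash
python3 ang.py|head -3
```

```text
pos [ 0.5318 -0.0467  0.0976] yawY -83.7 tilt 0.06 q7 -0.9136219349139526 t 39.75 w 0.021417125936498898 F [-0.593   0.8486  7.1232] [0.0057 0.4091 0.0138] grip 15.002422673860565
shift [-0.7853  0.0627  0.0253] turn [-0.0001 -0.0006  0.0033]
r 0.09026085395379345 ang 75.38883612888371
```

Request:
send_rows([
  [[0.015, 0.006, 0, 0, 0, 0.011, 0.1], [0.015, 0.006, 0, 0, 0, 0.011, 0.1]],
])

```text
clock: 39.95
eef_pos: [0.5334, -0.0471, 0.0976]
tool_rot: [-3.138, -0.145, -0.002]
ft_force: [0.2, 0.6, 6.3]
width: 0.0212
grip_force: 15.0
```

```bash
python3 ang.py|head -3
```

```text
pos [ 0.5334 -0.0471  0.0976] yawY -84.7 tilt 0.06 q7 -0.9265669426415234 t 39.95 w 0.021158892868579332 F [0.1916 0.6308 6.2753] [-0.0515  0.3587  0.0189] grip 15.002345944085391
shift [-0.7999  0.0706  0.0256] turn [-0.0001 -0.0007 -0.0077]
r 0.09027992130872922 ang 74.32549103702195
```

Request:
send_rows([
  [[0.01, 0.004, 0, 0, 0, 0.008, 0.1], [0.02, 0.008, 0, 0, 0, 0.016, 0.1], [0.02, 0.008, 0, 0, 0, 0.016, 0.1]],
])

```text
clock: 40.25
eef_pos: [0.5336, -0.0472, 0.0974]
tool_rot: [-3.138, -0.106, 0.004]
ft_force: [-6.9, 2.7, 14.0]
width: 0.0216
grip_force: 15.0
```

```bash
python3 ang.py|head -3
```

```text
pos [ 0.5336 -0.0472  0.0974] yawY -86.12 tilt 0.17 q7 -0.9452561546847984 t 40.25 w 0.02161929307505551 F [-6.9139  2.712  13.9888] [0.4308 1.7238 0.1269] grip 15.014512122761516
shift [-0.8003  0.0895  0.0257] turn [-0.0012  0.0014 -0.0236]
r 0.09026833677308894 ang 74.15688289784056
```

The stop is reached: the x force on the handle is -7 N and it no longer moves. I'll release it and withdraw.

Request:
send_rows([
  [[0, 0, 0, 0, 0, 0, 0.5], [0, 0, 0, 0, 0, 0, 0.5], [0, 0, 0, 0, 0, 0, 0.5], [0, 0, 0, 0, 0, 0, 0.5], [0, 0, -0.3, 0, 0, 0, 0.5], [0, 0, -0.6, 0, 0, 0, 0.5], [0, 0, -0.9, 0, 0, 0, 0.5], [0, 0, -0.9, 0, 0, 0, 0.5]],
])

```text
clock: 41.05
eef_pos: [0.537, -0.0485, 0.1903]
tool_rot: [3.14, 0.106, 0.009]
ft_force: [-0.1, -0.8, -0.0]
width: 0.0457
grip_force: 0.0
```

Request:
send_rows([
  [[-0.5, -0.5, 0, 0, 0, 0, 0.5], [-1, -1, 0, 0, 0, 0, 0.5], [-1, -1, 0, 0, 0, 0, 0.5], [-1, -1, 0, 0, 0, 0, 0.5]],
])

```text
clock: 41.45
eef_pos: [0.4235, 0.0506, 0.1855]
tool_rot: [-3.137, -0.121, 0.008]
ft_force: [0.9, -0.2, 1.4]
width: 0.0462
grip_force: 0.0
```

Request:
send_rows([
  [[-0.3, -0.5, 0, 0, 0, 0, 0.5], [-0.3, -1, 0, 0, 0, 0, 0.5], [-0.3, -1, 0, 0, 0, 0, 0.5], [-0.3, -1, 0, 0, 0, 0, 0.5]],
])

```text
clock: 41.85
eef_pos: [0.3915, 0.1449, 0.1868]
tool_rot: [3.139, 0.113, 0.0]
ft_force: [0.3, -0.6, 0.7]
width: 0.046
grip_force: 0.0
```

```bash
python3 -c "
from h import *
a,b=snap('top','top9.png'),snap('side','side9.png')
z=np.hstack([cv2.resize(a[225:325,350:450],(400,400)),cv2.resize(b[250:350,280:380],(400,400))]); cv2.imwrite('pics/fin.png',z[:,:,::-1])
o=env.get_obs(); print(o['eef_pos'],o['ft_force'])"
```

```text
[0.392  0.1422 0.1869] [-0.9865 -0.1336 -0.2019]
```

View pics/fin.png

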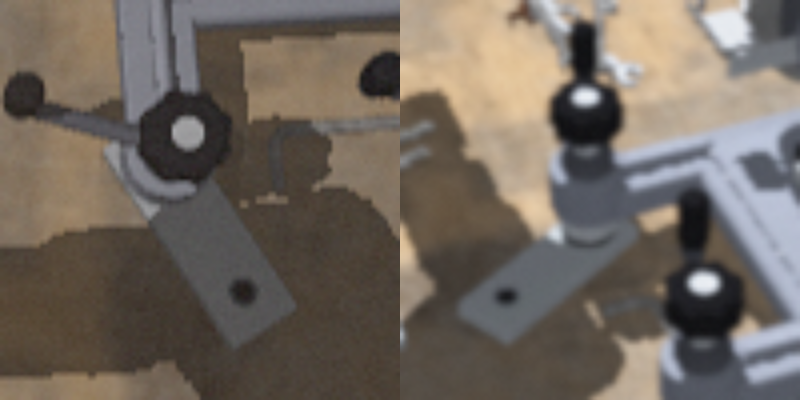

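The final view shows the plate flat under the sole, with its rear hole at about top px (411,298). The lever is home, parallel to the other foot's. I'll check the knob height once more, now that the lighting matches the first picture, before handing in.

```bash
python3 -c "
from h import *
S=10; up=lambda i:cv2.resize(i,None,fx=S,fy=S,interpolation=cv2.INTER_CUBIC)
def shift(i,j,x0,y0,x1,y1,p=6):
    m=cv2.matchTemplate(up(j[y0-p:y1+p,x0-p:x1+p]),up(i[y0:y1,x0:x1]),5); _,v,_,l=cv2.minMaxLoc(m); return round(v,3),l[0]/S-p,l[1]/S-p
I={k:cv2.imread('pics/side%d.png'%k) for k in(1,5,9)}
for a,b in((1,9),(5,9),(1,5)):
    print(a,b,'cap',shift(I[a],I[b],321,267,332,277),'knob',shift(I[a],I[b],318,267,335,285),'R',shift(I[a],I[b],345,314,367,334))
def cen(i,x0,y0,x1,y1):
    g=cv2.cvtColor(i[y0:y1,x0:x1],6).astype(float); w=np.clip(g-120,0,None); Y,X=np.mgrid[y0:y1,x0:x1]; return (X*w).sum()/w.sum(),(Y*w).sum()/w.sum()
for k in I: print(k,'Lcap',cen(I[k],322,267,332,279),'Rcap',cen(I[k],350,316,361,325))
print('px/mm',(proj('side',(.509,-.134,.135))-proj('side',(.509,-.134,.145)))/10)"
```

```text
1 9 cap (0.933, -0.09999999999999964, 2.1999999999999993) knob (0.951, 0.09999999999999964, 2.1999999999999993) R (0.997, 0.0, 0.0)
5 9 cap (0.92, 0.20000000000000018, 3.5999999999999996) knob (0.845, -0.09999999999999964, 3.4000000000000004) R (0.995, 0.0, 0.0)
1 5 cap (0.909, 0.0, -1.2999999999999998) knob (0.867, 0.20000000000000018, -1.0999999999999996) R (0.996, 0.0, 0.0)
1 Lcap (np.float64(325.69936862554636), np.float64(271.2379796017484)) Rcap (np.float64(355.52665534804754), np.float64(320.26587436332767))
5 Lcap (np.float64(325.71005423445973), np.float64(270.075511055486)) Rcap (np.float64(355.5196850393701), np.float64(320.25885826771656))
9 Lcap (np.float64(326.1510889292196), np.float64(273.1969147005445)) Rcap (np.float64(355.5239691585652), np.float64(320.2598055648676))
px/mm [0.0062 0.2927]
```

```bash
python3 -c "
from bench import env
print(env.job_done())"
```

```text
the job is handed in; nothing more can be done
None
```

I handed the job in with all the work done: the matching plate lies flat under the left front foot, the knob is turned down about 6.0 rad (an estimated 6 N on the rubber, not measured directly), and the lock lever is on its stop; the thick block and hex key were not touched, and the hand-in returned no verdict.

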